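# Seat a loaded cap tray on its locating pins and lock it

### The job

The grey tray of white tube caps was set down carelessly: it lies tilted on top of the two locating pins of its aluminium station instead of over them. Only push, gently, and grip or lift nothing: with the fingertips nudge the tray by its edges, keeping off the caps, until both its holes drop over the pins and it lies flat on the station with the caps still in their pockets; then push the black knob of the swing retainer round until its wing lies over the end of the tray, right up to its stop. Leave the standing tube, the small roller and the white bottle where they are.

Things in the scene. Friction and masses are not known exactly. Their poses are not given: they have to be found in the camera images.
- station: Fixed aluminium base plate, 226 mm long (own y -103 to +123) and 130 mm deep (own x -68 to +62), its level top 16 mm above the table, with two upright pins. Origin: on the table, below the middle of the tray once seated; x points away from the robot, y to its left (yaw up to 0.3 rad). Tray seated: tray origin at (0, 0, 16) mm, axes parallel.
- tray: Loose grey plate, 100 (x) x 176 (y) x 12 mm, 0.4 kg, with 3 pockets of caps. Origin: centre of its underside; axes like the station's. It starts on the pin tops, robot-side part raised, far long edge down on the station (about 7 deg), 10 to 22 mm too near the robot (station -x), up to 12 mm off in station y and 0.06 rad in yaw. Slides at a few N; sits loosely on its pins (1.2 mm play).
- pin_round (a point): Centre of the top of the steel pin for the tray's round hole, at (-34, -60, 24) mm of the station. Both pins are 10 mm thick and stand 8 mm above the station, with half-ball tops.
- pin_slot (a point): The same for the like pin of the tray's slot, at (-34, 60, 24) mm of the station.
- tray_hole_round (a point): Centre of the tray's round through hole (12.4 mm wide) at the underside, at (-34, -60, 0) mm of the tray, near its robot-side long edge; moves with the tray.
- tray_hole_slot (a point): Centre of the tray's through slot (12.4 mm in x, 18 mm in y) at the underside, at (-34, 60, 0) mm of the tray; moves with the tray.
- retainer (a joint): Swing retainer on a post beyond the tray's left (+y) end. 0 rad: open, wing along (-0.87, 0.5) of the station's x, y, to the robot and outward; grows anticlockwise from above; 2.09: stop, wing along station -y over the tray. Starts at 0 to 0.25; stays where left (1 N at the knob). Steel wing 30 to 36 mm above the table, 14 mm wide: clears the seated tray by 2 mm, is blocked by an unseated one.
- retainer_pivot (a point): Pivot axis of the retainer at the underside of the wing, at (-20, 104, 30) mm of the station; post and hub are 17 mm wide, the wing reaches 38 mm from the axis.
- retainer_knob (a point): Black upright knob on the wing, 14 mm thick, standing 36 to 57 mm above the table, 28 mm from the pivot; the point is on its axis, 46 mm above the table.
- white_cap_1: White tube cap, 40 mm wide, 19 mm high, loose in the tray's right (-y) pocket (43 mm wide, 7 mm deep), at (14, -54, 5) mm of the tray. Origin: centre of its underside.
- white_cap_2: The same cap in the middle pocket, at (14, 0, 5) mm of the tray.
- white_cap_3: The same cap in the left (+y) pocket, at (14, 54, 5) mm of the tray.
- alu_tube: Bystander: empty aluminium tube, 36 mm wide, 159 mm high, standing behind the station. Origin: centre of its underside.
- roller: Bystander: small steel guide roller with a white sleeve, 16 mm thick, 30 mm long, lying on the table to the right of the station. Origin: centre of its underside.
- white_bottle: Bystander: empty white plastic bottle, 38 x 42 mm, 86 mm high, standing behind the station. Origin: centre of its underside.
Mind the look-alikes: they are no part of the job. Leave any purple or turquoise look-alike of the white_cap_1 alone.

How it is judged:
On the way, in this order (a step that is already met when the one before it is completed fails the run):
1. the tray has dropped over both pins and lies flat on the station, the retainer still open (x of tray in the frame of station between -0.004 and 0.004 m and y of tray in the frame of station between -0.004 and 0.004 m and z of tray in the frame of station below 0.0185 m and angle between tray's own z axis and vertical below 0.025 rad and horizontal distance between tray_hole_round and pin_round below 0.004 m and horizontal distance between tray_hole_slot and pin_slot below 0.006 m and value of joint retainer below 1 rad), for 0.2 s.
2. the retainer has been swung over the tray's end up to its stop (value of joint retainer above 1.95 rad), for 0.2 s.
At the end, for the whole second after the job is handed in: The tray lies flat over both pins (within 4 mm of its seat sideways, 2.5 mm in height, 0.025 rad of tilt) and at rest, all three caps sit in their own pockets, and the retainer is within 0.14 rad of its stop (2.09 rad) (x of tray in the frame of station between -0.004 and 0.004 m and y of tray in the frame of station between -0.004 and 0.004 m and z of tray in the frame of station below 0.0185 m and angle between tray's own z axis and vertical below 0.025 rad and horizontal distance between tray_hole_round and pin_round below 0.004 m and horizontal distance between tray_hole_slot and pin_slot below 0.006 m and z of each of white_cap_1, white_cap_2, white_cap_3 in the frame of tray below 0.009 m and x of white_cap_1 in the frame of tray between 0.009 and 0.019 m and y of white_cap_1 in the frame of tray between -0.059 and -0.049 m and x of white_cap_2 in the frame of tray between 0.009 and 0.019 m and y of white_cap_2 in the frame of tray between -0.005 and 0.005 m and x of white_cap_3 in the frame of tray between 0.009 and 0.019 m and y of white_cap_3 in the frame of tray between 0.049 and 0.059 m and value of joint retainer above 1.95 rad and linear speed of tray below 0.01 m/s); the robot touches nothing.
It fails at once if the tray is lifted or tipped up (z of tray in the frame of station above 0.038 m or angle between tray's own z axis and vertical above 0.3 rad).
It fails at once if the tray is gripped or shoved hard (contact force between the fingers and tray above 30 N).
It fails at once if the station, its retainer or the knob is gripped or forced (contact force between the fingers and station above 30 N).
It fails at once if a cap is gripped, pushed or taken out of its pocket (contact force between the fingers and white_cap_1 above 3 N or contact force between the fingers and white_cap_2 above 3 N or contact force between the fingers and white_cap_3 above 3 N or z of any of white_cap_1, white_cap_2, white_cap_3 in the frame of tray above 0.016 m).
It fails at once if the standing tube, the small roller or the white bottle is disturbed (distance of any of alu_tube, roller, white_bottle from where it was at the start of the episode above 0.015 m or angle between any of alu_tube, white_bottle's own z axis and vertical above 0.3 rad).
It also fails if it takes over 61 s, if anything falls off the work surface, if the arm or the gripper's body presses on something with over 40 N, if the wrist force passes 120 N, or if a joint passes its speed limit or range.

### The arm

A 6-joint arm with a two-finger parallel gripper is mounted at the origin on a cart in front of the work surface, level with it; the furniture and walls round the work are solid. World frame = base frame: x ahead of the robot, y to its left, z up, the work surface at z = 0. Lengths are in m, angles in rad, forces in N, time in s.
With the tool pointing down it reaches from about 0.375 to 0.9 m from the base axis. Payload 3.1 kg.
Tool frame: the origin (TCP) lies where the fingers leave the gripper's body, on its centre line; the fingertips stand 73 mm ahead of it and the grasp point (between the pads) lies 54 mm ahead of it; z points along the fingers, y is the line along which they close (so a half turn about z gives the same grasp; the last joint's range is limited). The gripper opens to 85 mm and grips with 20 to 120 N. Pads are 22 mm wide; open, the fingers measure 114 mm over their backs; the gripper's body (76 mm by 85 mm) begins 54 mm behind the grasp point. The pads swing forward as they close: fully open they stand 13 mm farther back than shut.
Start: joints at [1.034, 0.527, 1.433, -0, 1.181, -0.178], TCP at [0.219, 0.585, 0.304] pointing down, gripper open.
Joint ranges: [-3.08, 3.08], [-0.75, 2.2], [0.22, 2.44], [-1.43, 4.57], [0, 2.65], [-2.85, 2.85]. Speed limits (rad/s): [2.79, 2.79, 3.14, 3.14, 3.14, 3.14].

### API

Orientations are given as a unit quaternion [x, y, z, w].
In Python, from station import manip gives the robot as it stands.
- The arm moves only by the shell command python3 -m crank 'ROWS' [FORCE]. ROWS is JSON, a list of rows, each an object with "dp": the shift along the tool's x, y, z normalised to -1 to 1, where 1 is 50 cm, a list of three; "delta_rot": the turn, a rotation vector about the tool's x, y, z normalised to -1 to 1, where 1 is 2 pi rad, a list of three; "fingers": the opening, from -1 (shut) to 1 (fully open). A call has 1 to 12 rows; each row shifts and turns the commanded pose from where the row before left it, along the tool's axes as they then stand; what a row does not reach is not made up. A row lasts 1/12 s, in which the tool goes at most 41.7 mm and 7.16 degrees, less where a joint would pass 70% of its speed; a pose out of reach is approached as far as the arm can. A call with a number of a shift or a turn outside -1 to 1 is refused whole. A call with a gripper value outside its range is refused whole. The fingers move at their own pace and stop on an object; FORCE is the grip in N (left out, the last holds). Time passes only in rows, so rows that do not move let the fingers close. It gives the time, the measured TCP pose, the force, the opening and the grip force at its end, in the units of the state.
- manip.sense(): the state, without advancing time (a new reading comes with each control period).
- manip.snapshot(name): name is "scene" or "top" or "wrist"; returns (picture, depth): 480x640x3 uint8, red, green, blue; 480x640 float32, m along the optical axis (not along the pixel's ray), 0 where there is no reading.
- manip.camera_model(name): a dict with "fx", "fy", "cx", "cy" (pixels), "origin" and "attitude" of the camera in the world. Camera axes: x right, y up, looking along -z (the intrinsics and any distortion apply to the point x, -y, -z); pixel columns grow to the right and rows downward; lengths in m; the calibration is good to about 2 mm. A picture is of the moment at which its call begins: read the wrist's pose just before it. camera_model takes no time and is no camera call; for the wrist camera it gives the pose at the moment of the call.
- manip.sign_off(): hands the job in; it is judged then, once.
The state is a dict: "t": time; "q": joint angles; "qd": joint speeds; "tau": joint torques, N m; "tcp_pos": TCP position; "tool_rot": TCP orientation; "force": force on the tool from outside, world axes, zero at the start; "ft_torque": the same for the moment, N m; "finger_gap": opening from 0.0 (shut) to 1.0 (fully open); "gripper_force": force on a finger pad.
Only numpy, scipy, OpenCV 4.12 (cv2) and the standard library are available. Lean on these libraries where they do the work, as an engineer would, in place of code of your own. Each camera call takes 0.05 s, during which the arm holds its last target. There are 200 camera calls.

## Working session

There is one attempt and no reset: what is moved stays moved. The work goes in short steps, Python scripts to look and compute and a shell command to move; the robot and the scene stay as the last step left them, time stands still between calls to the robot, and variables do not carry over. Pictures are saved under pics/ and viewed, at most 12 in all, crops included, and the job is handed in when it is done.

```bash
mkdir -p pics; cat > h.py <<'E'
import numpy as np, cv2
from station import manip
from scipy.spatial.transform import Rotation as R
def cam(n):
    m=manip.camera_model(n); a=np.array(m['attitude'],float)
    M=a if a.shape==(3,3) else R.from_quat(a).as_matrix()
    return m,M,np.array(m['origin'])
def cloud(n,d):
    m,M,o=cam(n); v,u=np.mgrid[:480,:640]
    p=np.stack([(u-m['cx'])/m['fx']*d,-(v-m['cy'])/m['fy']*d,-d],-1)
    return p@M.T+o
def proj(n,P):
    m,M,o=cam(n); p=(np.atleast_2d(P)-o)@M
    return np.c_[m['cx']+m['fx']*p[:,0]/-p[:,2], m['cy']-m['fy']*p[:,1]/-p[:,2]]
E
python3 - <<'E'
from h import *
for n in ['scene','top']:
    print(manip.camera_model(n))
    p,d=manip.snapshot(n); cv2.imwrite(f'pics/{n}0.png',p[:,:,::-1]); np.save(f'{n}0.npy',d); np.save(f'{n}0p.npy',p)
print(manip.sense())
E
```

```text
{'fx': 623.9311198830744, 'fy': 623.9311198830744, 'cx': 316.5138642307021, 'cy': 241.0806318397714, 'origin': array([ 0.06755983, -0.82019536,  0.54653489]), 'attitude': array([ 0.45374771, -0.16639743, -0.30444121,  0.82081695])}
{'fx': 535.9358442282995, 'fy': 535.9358442282995, 'cx': 317.32714883407834, 'cy': 242.55971222216138, 'origin': array([ 0.50681838, -0.22245058,  0.947124  ]), 'attitude': array([-0.01903199,  0.01318266,  0.71492708, -0.69881562])}
{'t': 0.1, 'q': array([ 1.03451357e+00,  5.28360820e-01,  1.43376448e+00,  6.62403722e-06,
        1.18138135e+00, -1.78523690e-01]), 'qd': array([ 0.00012712,  0.00012814, -0.00354624,  0.00069468, -0.00161901,
        0.0004473 ]), 'tau': array([-6.02190030e-04, -4.43307388e+01, -1.78585374e+01, -2.85242686e-04,
        3.85366991e-03, -4.04900604e-06]), 'tcp_pos': array([0.21858833, 0.58500122, 0.30304202]), 'tool_rot': array([ 1.77928256e-01,  9.84042997e-01, -8.95453864e-04, -3.37668684e-04]), 'force': array([-1.14903496, -0.06951664, -0.34750741]), 'ft_torque': array([0.00975908, 0.02892836, 0.00857333]), 'gripper_force': 0.0, 'finger_gap': 1.0028753407511928}
```

View pics/top0.png

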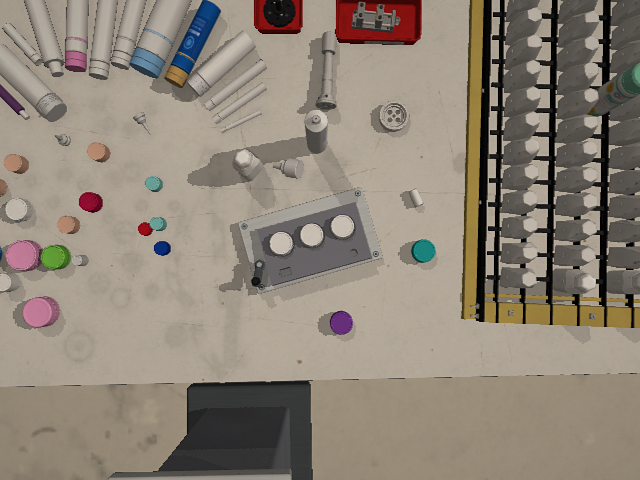

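View pics/scene0.png

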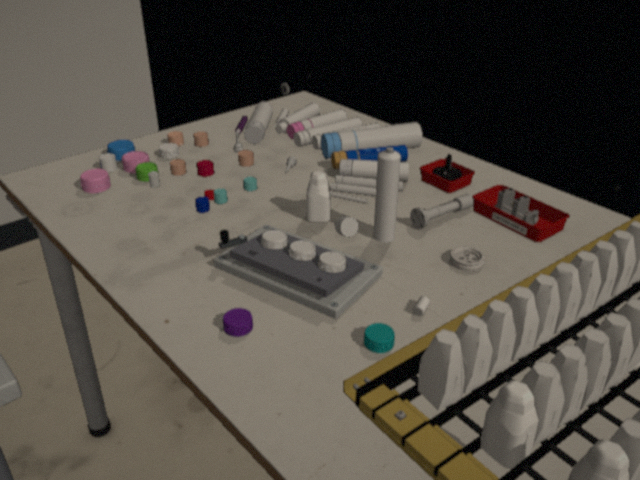

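The top view shows the station around (310,240) with the grey tray on it, its caps at (281,243), (312,235) and (343,226). The knob is at (256,281), the tube at (316,130), the bottle at (246,165) and the roller at (415,198). Lookalikes are the purple cap at (341,323), the turquoise cap at (424,251), and the white caps far left at (16,209). The ones I want are the three white caps in the grey tray.

```bash
python3 - <<'E'
from h import *
d=np.load('top0.npy'); p=np.load('top0p.npy'); P=cloud('top',d)
# table height check
for uv in [(180,330),(330,350),(440,300),(281,243),(312,235),(343,226),(256,281),(245,228),(374,252),(316,118),(246,160),(415,198),(300,262),(260,240)]:
    print(uv,P[uv[1],uv[0]].round(4))
# rectified ortho of height & colour at z=.016; grid 0.5mm
m,M,o=cam('top')
c=P[235,312]; x=np.arange(c[0]-.14,c[0]+.14,.0005); y=np.arange(c[1]-.17,c[1]+.17,.0005)
X,Y=np.meshgrid(x[::-1],y[::-1],indexing='ij')
uv=proj('top',np.stack([X,Y,0*X+.016],-1).reshape(-1,3)).reshape(X.shape+(2,)).astype(np.float32)
print(X[0,0],Y[0,0],X.shape)
im=cv2.remap(p,uv,None,cv2.INTER_CUBIC)
cv2.imwrite('pics/orth.png',im[:,:,::-1])
# station mask by height
reg=np.zeros(d.shape,bool); reg[170:310,225:395]=1
mk=reg&(P[...,2]>.008)&(d>0)
n,l,s,_=cv2.connectedComponentsWithStats(mk.astype(np.uint8)); k=1+np.argmax(s[1:,4]); mk=l==k
pts=P[mk]; r=cv2.minAreaRect((pts[:,:2]*1000).astype(np.float32)); print('rect',r,len(pts))
E
```

```text
(180, 330) [0.4017 0.0298 0.001 ]
(330, 350) [ 0.3614 -0.233   0.0017]
(440, 300) [ 0.4441 -0.4284 -0.0005]
(281, 243) [ 0.5486 -0.1543  0.0464]
(312, 235) [ 0.5611 -0.2067  0.044 ]
(343, 226) [ 0.5752 -0.2595  0.0426]
(256, 281) [ 0.486  -0.1125  0.0581]
(245, 228) [ 0.5775 -0.0901  0.0185]
(374, 252) [ 0.5307 -0.3133  0.0152]
(316, 118) [ 0.7295 -0.2185  0.1551]
(246, 160) [ 0.6825 -0.1033  0.0873]
(415, 198) [ 0.6234 -0.3875  0.0141]
(300, 262) [ 0.516  -0.1852  0.0373]
(260, 240) [ 0.5553 -0.1173  0.0311]
0.7005591715130863 -0.03724052522961857 (560, 680)
rect ((554.3950805664062, -200.64112854003906), (130.28016662597656, 228.79803466796875), 14.9357271194458) 9663
```

View pics/orth.png

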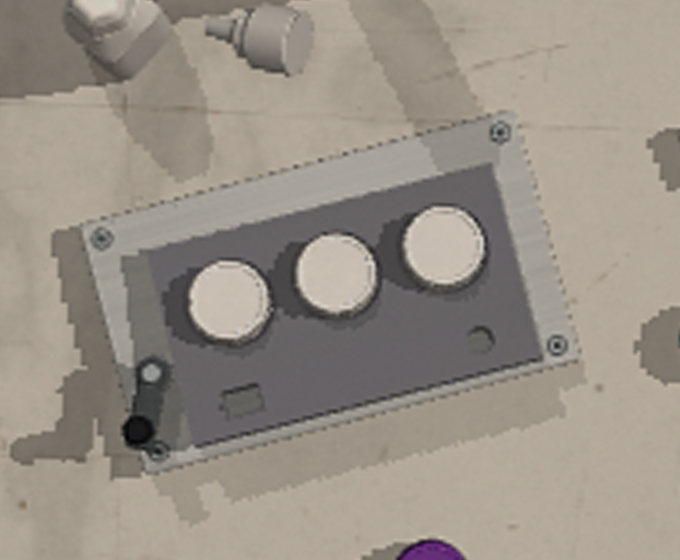

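The rectified view shows the station's corners at (82,226), (515,112), (580,360) and (150,470). The tray's top corners are at about (147,250), (493,165), (543,358) and (193,447), with the slot at (243,400) and the round hole at (481,340). The knob is at (138,430), so the retainer is open.

```bash
cat > tray.py <<'E'
from h import *
from scipy.optimize import least_squares
def rays(n,uv):
    m,M,o=cam(n); uv=np.atleast_2d(uv).astype(float)
    r=np.c_[(uv[:,0]-m['cx'])/m['fx'],-(uv[:,1]-m['cy'])/m['fy'],-np.ones(len(uv))]@M.T
    return o,r
def onplane(n,uv,nrm,c):   # nrm.p=c
    o,r=rays(n,uv); return o+r*((c-o@nrm)/(r@nrm))[:,None]
E
python3 - <<'E'
from tray import *
d=np.load('top0.npy'); p=np.load('top0p.npy'); P=cloud('top',d)
X0,Y0=0.7005591715130863,-0.03724052522961857
o2w=lambda q,z:np.c_[X0-.0005*np.array(q)[:,1],Y0-.0005*np.array(q)[:,0],np.full(len(q),z)]
S=o2w([(82,226),(515,112),(580,360),(150,470)],.016)
loc=np.array([[62,123],[62,-103],[-68,-103],[-68,123]])/1000
def fit(a,b):
    ca,cb=a.mean(0),b.mean(0); A=a-ca;B=b-cb
    th=np.arctan2((A[:,0]*B[:,1]-A[:,1]*B[:,0]).sum(),(A*B).sum())
    Rm=np.array([[np.cos(th),-np.sin(th)],[np.sin(th),np.cos(th)]]); t=cb-Rm@ca
    return th,t,(b-(a@Rm.T+t))*1000
th,t,res=fit(loc,S[:,:2]); print('station',th,t,res.round(1))
Rm=np.array([[np.cos(th),-np.sin(th)],[np.sin(th),np.cos(th)]])
# tray plane from depth: gray-ish area polygon
tc=[(147,250),(493,165),(543,358),(193,447)]
uvc=proj('top',o2w(tc,.016)); uvh=proj('top',o2w([(243,400),(481,340)],.016))
mk=np.zeros(d.shape,np.uint8); cv2.fillPoly(mk,[uvc.astype(np.int32)],1); mk=cv2.erode(mk,np.ones((7,7)))
sel=(mk>0)&(p.mean(2)<115)&(p.mean(2)>60)&(d>0); Q=P[sel]; 
for _ in range(4):
    A=np.c_[Q[:,:2],np.ones(len(Q))]; k=np.linalg.lstsq(A,Q[:,2],rcond=None)[0]; e=Q[:,2]-A@k; Q=Q[abs(e)<.004]
nrm=np.array([-k[0],-k[1],1]); print('tilt deg',np.degrees(np.arctan(np.hypot(*k[:2]))),len(Q),e.std(), 'grad in station',Rm.T@k[:2])
C=onplane('top',uvc,nrm,k[2]); H=onplane('top',uvh,nrm,k[2])
f=lambda W:np.c_[(W[:,:2]-t)@Rm,W[:,2]]*1000
print('corners st',f(C).round(1)); print('holes(top) st',f(H).round(1))
print('sides',[np.linalg.norm(C[i]-C[(i+1)%4])*1000 for i in range(4)], np.linalg.norm(H[0]-H[1])*1000)
th2,t2,r2=fit(np.array([[50,88],[50,-88],[-50,-88],[-50,88]])/1000,C[:,:2]); print('tray yaw rel',th2-th,(Rm.T@(t2-t))*1000,r2.round(1))
K=P[(P[...,2]>.05)&(abs(P[...,0]-.486)<.02)&(abs(P[...,1]+.1125)<.02)]
print('knob',K.mean(0),f(K.mean(0)[None]))
# high scene check: caps
for n in ['alu','bot','rol']: pass
s=manip.sense(); print(s['tcp_pos'],Rm)
E
```

```text
station 0.2564447166475146 [ 0.5599975  -0.21202757] [[-1.2 -0.9]
 [-1.5  1.2]
 [ 0.2  1.7]
 [ 2.5 -1.9]]
tilt deg 5.6270994177527625 3272 0.0014898660700799003 grad in station [-0.0985236   0.00097249]
corners st [[ 39.4  92.8  29. ]
 [ 36.7 -82.9  29.1]
 [-61.5 -81.7  38.8]
 [-60.2  94.5  38.8]]
holes(top) st [[-44.2  65.2  37.2]
 [-45.3 -54.7  37.2]]
sides [np.float64(175.6507707567023), np.float64(98.68828538536535), np.float64(176.15139047777515), np.float64(100.13371017989121)] 119.92989336682902
tray yaw rel -0.01228930132885056 [-11.40982729   5.6767962 ] [[-0.2 -0.3]
 [-0.8 -0.1]
 [ 0.9  0.3]
 [ 0.1  0.2]]
knob [ 0.48676386 -0.11103305  0.05699378] [[-45.22216939 116.26699342  56.99377974]]
[0.21858833 0.58500122 0.30304202] [[ 0.96729786 -0.25364314]
 [ 0.25364314  0.96729786]]
```

The measurement checks out: tray sides 176×99 mm and hole spacing 120 mm. The tray sits about 12 mm too near in x, +5.5 mm in y, and yaw −0.012. The knob is at about 0.06 rad. I'll push −y from the left end first, then +x with both open fingertips. The first move turns the tool so tool y is along station y, then goes to a hover over the left end.

```bash
python3 -m crank '[{"dp":[0,0,0],"delta_rot":[0,0,-0.0195],"fingers":-1},{"dp":[0,0,0],"delta_rot":[0,0,-0.0195],"fingers":-1},{"dp":[0,0,0],"delta_rot":[0,0,-0.0195],"fingers":-1},{"dp":[0,0,0],"delta_rot":[0,0,-0.0195],"fingers":-1},{"dp":[0,0,0],"delta_rot":[0,0,-0.0195],"fingers":-1},{"dp":[-0.0134,-0.074,0],"delta_rot":[0,0,0],"fingers":-1},{"dp":[-0.0134,-0.074,0],"delta_rot":[0,0,0],"fingers":-1},{"dp":[-0.0134,-0.074,0],"delta_rot":[0,0,0],"fingers":-1},{"dp":[-0.0134,-0.074,0],"delta_rot":[0,0,0],"fingers":-1},{"dp":[-0.0134,-0.074,0],"delta_rot":[0,0,0],"fingers":-1},{"dp":[-0.0134,-0.074,0],"delta_rot":[0,0,0],"fingers":-1},{"dp":[-0.0134,-0.074,0],"delta_rot":[0,0,0],"fingers":-1}]' 20
python3 -m crank '[{"dp":[-0.0134,-0.074,0],"delta_rot":[0,0,0],"fingers":-1},{"dp":[-0.0134,-0.074,0],"delta_rot":[0,0,0],"fingers":-1},{"dp":[-0.0134,-0.074,0],"delta_rot":[0,0,0],"fingers":-1},{"dp":[-0.0134,-0.074,0],"delta_rot":[0,0,0],"fingers":-1},{"dp":[-0.0134,-0.074,0],"delta_rot":[0,0,0],"fingers":-1},{"dp":[-0.0134,-0.074,0],"delta_rot":[0,0,0],"fingers":-1},{"dp":[-0.0134,-0.074,0],"delta_rot":[0,0,0],"fingers":-1},{"dp":[-0.0134,-0.074,0],"delta_rot":[0,0,0],"fingers":-1},{"dp":[-0.0134,-0.074,0],"delta_rot":[0,0,0],"fingers":-1},{"dp":[-0.0134,-0.074,0],"delta_rot":[0,0,0],"fingers":-1},{"dp":[-0.0134,-0.074,0],"delta_rot":[0,0,0],"fingers":-1},{"dp":[-0.0134,-0.074,0],"delta_rot":[0,0,0],"fingers":-1}]'
cat >> tray.py <<'E'
TH,T=0.2564,np.array([.5600,-.2120]); RM=np.array([[np.cos(TH),-np.sin(TH)],[np.sin(TH),np.cos(TH)]])
def st(W): W=np.atleast_2d(W); return np.c_[(W[:,:2]-T)@RM,W[:,2]]*1000
def tip():
    s=manip.sense(); Rt=R.from_quat(s['tool_rot']).as_matrix()
    print('t',round(s['t'],2),'TCP st mm',st(s['tcp_pos']).round(1),'F st',(RM.T@s['force'][:2]).round(1),s['force'][2].round(1),'gap',round(s['finger_gap'],2),'yaw err',round(np.arctan2(Rt[1,1],Rt[0,1])-TH-np.pi/2,4),'zaxis',Rt[:,2].round(3))
E
python3 - <<'E'
from tray import *
tip(); print(manip.camera_model('wrist')['origin'])
p,d=manip.snapshot('wrist'); cv2.imwrite('pics/w1.png',p[:,:,::-1]); np.save('w1.npy',d);np.save('w1p.npy',p)
m,M,o=cam('wrist'); np.savez('w1cam.npz',M=M,o=o,k=[m['fx'],m['fy'],m['cx'],m['cy']])
E
```

```text
t: 1.1
tcp_pos: [0.3296, 0.3449, 0.3037]
tool_rot: [-0.127, 0.992, -0.0, -0.0]
force: [0.4, 0.6, -0.3]
finger_gap: 0.001
gripper_force: 0.0
t: 2.1
tcp_pos: [0.5194, -0.0646, 0.3036]
tool_rot: [-0.127, 0.992, 0.0, -0.0]
force: [0.7, 1.3, -0.8]
finger_gap: -0.001
gripper_force: 0.0
t 2.1 TCP st mm [[ -1.9 152.8 303.6]] F st [1.1 1.1] -0.8 gap -0.0 yaw err -0.0021 zaxis [-0.001  0.    -1.   ]
[ 0.44478615 -0.08435443  0.37404624]
```

View pics/w1.png

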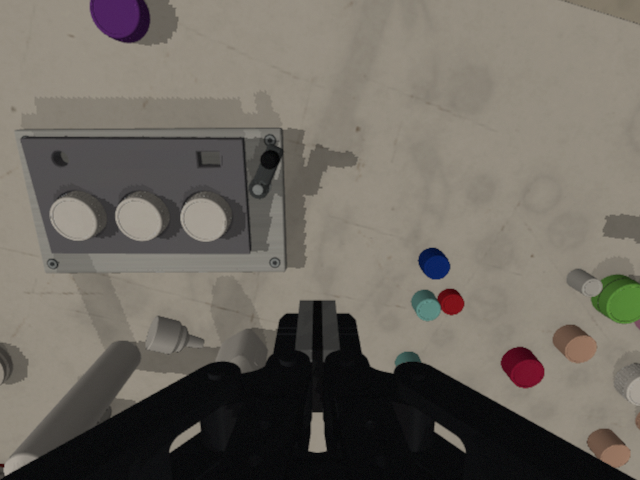

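The wrist view shows the station's left corners at (284,128) and (285,270), the slot at (209,158), the round hole at (60,158), the hub at (259,190) and the knob at (270,158). I'll use it as a second view to check the pose.

```bash
python3 - <<'E'
from tray import *
def f(uv,z): 
    return st(onplane('wrist',uv,np.array([0,0,1.]),z)).round(1)
print('st corners',f([(20,130),(283.5,128),(285,271),(46,272)],.016))
print('tray far corners',f([(249,253),(50,254)],.028),'near',f([(244,137.5),(23,138)],.039))
print('holes top',f([(209,158.5),(60,158.5)],.0372))
print('hub',f([(259,190)],.038),'knob',f([(270,158)],.057))
import cv2
d=np.load('w1.npy'); P=cloud('wrist',d)
for uv in [(120,175),(120,260),(400,150),(209,218)]: print(uv,st(P[uv[1],uv[0]]).round(1))
tip()
E
```

```text
st corners [[ -63.2 -108.1   16. ]
 [ -63.8  115.1   16. ]
 [  65.4  112.7   16. ]
 [  65.9 -112.8   16. ]]
tray far corners [[ 43.3  82.1  28. ]
 [ 43.8 -96.9  28. ]] near [[-57.5  85.6  39. ]
 [-57.9 -90.8  39. ]]
holes top [[-41.   55.8  37.2]
 [-41.5 -65.5  37.2]]
hub [[-15.3  95.3  38. ]] knob [[-43.3 107.7  57. ]]
(120, 175) [[-28.  -18.4  37.5]]
(120, 260) [[ 52.6 -38.9  19.9]]
(400, 150) [[-43.9 216.9   0.8]]
(209, 218) [[ 6.5 53.9 45.6]]
t 2.15 TCP st mm [[  0.9 145.4 304.1]] F st [ 2.8 -4.9] 1.5 gap -0.0 yaw err -0.0053 zaxis [ 0.006 -0.006 -1.   ]
```

```bash
python3 -m crank '[{"dp":[-0.014,-0.06,0],"delta_rot":[0,0,0],"fingers":-1},{"dp":[0,0,0.06],"delta_rot":[0,0,0],"fingers":-1},{"dp":[0,0,0.06],"delta_rot":[0,0,0],"fingers":-1},{"dp":[0,0,0.06],"delta_rot":[0,0,0],"fingers":-1},{"dp":[0,0,0.06],"delta_rot":[0,0,0],"fingers":-1},{"dp":[0,0,0.06],"delta_rot":[0,0,0],"fingers":-1},{"dp":[0,0,0],"delta_rot":[0,0,0],"fingers":-1},{"dp":[0,0,0],"delta_rot":[0,0,0],"fingers":-1},{"dp":[0,0,0],"delta_rot":[0,0,0],"fingers":-1},{"dp":[0,0,0],"delta_rot":[0,0,0],"fingers":-1}]'
python3 - <<'E'
from tray import *
tip()
p,d=manip.snapshot('wrist'); cv2.imwrite('pics/w2.png',p[:,:,::-1]); tip()
E
```

```text
t: 2.98
tcp_pos: [0.5347, -0.0904, 0.1558]
tool_rot: [-0.127, 0.992, -0.001, 0.002]
force: [0.2, 0.7, -0.0]
finger_gap: -0.003
gripper_force: 0.0
t 2.98 TCP st mm [[  6.4 124.1 155.8]] F st [0.4 0.6] -0.0 gap -0.0 yaw err -0.0014 zaxis [ 0.004 -0.001 -1.   ]
t 3.03 TCP st mm [[  6.4 124.1 156. ]] F st [ 0.7 -0.3] -0.4 gap 0.0 yaw err -0.0014 zaxis [ 0.004 -0.002 -1.   ]
```

View pics/w2.png

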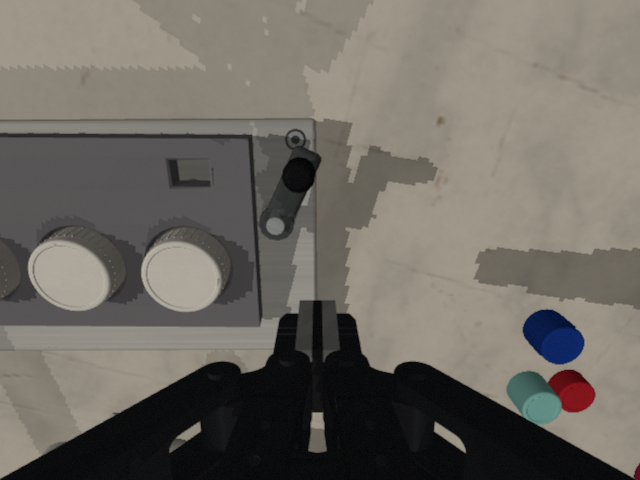

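The slot is at (190,172), the station's near-left corner at (314,120), the hub at (275,225), and the tray's left corners at (250,136) and (260,326). The fingertips are at (299 to 337, 302).

```bash
python3 - <<'E'
from tray import *
f=lambda uv,z: st(onplane('wrist',uv,np.array([0,0,1.]),z)).round(1)
print('st NL corner',f([(314.5,120)],.016),'left edge lower',f([(315.5,300)],.016))
print('tray L edge near,far',f([(250,136)],.039),f([(260,326)],.029))
print('slot top',f([(190,172)],.0372),'hub',f([(275,226)],.038),'knob',f([(298,175)],.057))
print('tip edges',f([(299,302),(337,302)],.083))
E
```

```text
st NL corner [[-67.5 122.4  16. ]] left edge lower [[ 29.5 122.7  16. ]]
tray L edge near,far [[-61.1  94.1  39. ]] [[38.7 92.8 29. ]]
slot top [[-45.1  65.5  37.2]] hub [[-19.6 103.7  38. ]] knob [[-46.5 115.9  57. ]]
tip edges [[ -1.7 116.8  83. ]
 [ -1.7 131.4  83. ]]
```

The station pose is confirmed to about 0.6 mm and the tray is +5.5 mm in y. Next I lower to tip z of about 24 mm, approach, and push −y.

```bash
python3 -m crank '[{"dp":[0,0,0.04],"delta_rot":[0,0,0],"fingers":-1},{"dp":[0,0,0.04],"delta_rot":[0,0,0],"fingers":-1},{"dp":[0,0,0.038],"delta_rot":[0,0,0],"fingers":-1},{"dp":[0,-0.02,0],"delta_rot":[0,0,0],"fingers":-1},{"dp":[0,-0.02,0],"delta_rot":[0,0,0],"fingers":-1},{"dp":[0,0,0],"delta_rot":[0,0,0],"fingers":-1},{"dp":[0,0,0],"delta_rot":[0,0,0],"fingers":-1},{"dp":[0,0,0],"delta_rot":[0,0,0],"fingers":-1},{"dp":[0,-0.003,0],"delta_rot":[0,0,0],"fingers":-1},{"dp":[0,-0.003,0],"delta_rot":[0,0,0],"fingers":-1},{"dp":[0,-0.003,0],"delta_rot":[0,0,0],"fingers":-1}]'
python3 -c "
from tray import *
tip()"
```

```text
t: 3.95
tcp_pos: [0.5399, -0.1138, 0.0953]
tool_rot: [-0.127, 0.992, -0.0, 0.0]
force: [-0.3, -0.4, 0.0]
finger_gap: 0.003
gripper_force: 0.0
t 3.95 TCP st mm [[  5.4 100.1  95.3]] F st [-0.4 -0.3] 0.0 gap 0.0 yaw err -0.0012 zaxis [ 0. -0. -1.]
```

```bash
python3 -m crank '[{"dp":[0,-0.002,0],"delta_rot":[0,0,0],"fingers":-1},{"dp":[0,-0.002,0],"delta_rot":[0,0,0],"fingers":-1},{"dp":[0,-0.002,0],"delta_rot":[0,0,0],"fingers":-1},{"dp":[0,-0.002,0],"delta_rot":[0,0,0],"fingers":-1},{"dp":[0,-0.001,0],"delta_rot":[0,0,0],"fingers":-1},{"dp":[0,0,0],"delta_rot":[0,0,0],"fingers":-1},{"dp":[0,0,0],"delta_rot":[0,0,0],"fingers":-1}]'
python3 - <<'E'
from tray import *
tip()
p,d=manip.snapshot('top'); np.save('t2.npy',d); np.save('t2p.npy',p)
c=T; x=np.arange(c[0]-.11,c[0]+.11,.0004); y=np.arange(c[1]-.14,c[1]+.14,.0004)
# station-aligned rectification at tray top z .035 : rows = -x, cols=-y, 0.4 mm/px
gx=np.arange(75,-85,-.3); gy=np.arange(130,-110,-.3)
X,Y=np.meshgrid(gx,gy,indexing='ij'); W=np.stack([X,Y],-1)/1000@RM.T+T
uv=proj('top',np.concatenate([W,0*X[...,None]+.035],-1).reshape(-1,3)).reshape(X.shape+(2,)).astype(np.float32)
cv2.imwrite('pics/t2.png',cv2.remap(p,uv,None,cv2.INTER_CUBIC)[:,:,::-1])
E
```

```text
t: 4.53
tcp_pos: [0.5405, -0.1179, 0.0948]
tool_rot: [-0.127, 0.992, 0.0, -0.0]
force: [-1.0, 4.1, 1.1]
finger_gap: 0.001
gripper_force: 1.8
t 4.53 TCP st mm [[ 5.  96.  94.8]] F st [0.1 4.2] 1.1 gap 0.0 yaw err -0.0016 zaxis [-0.001  0.    -1.   ]
```

View pics/t2.png

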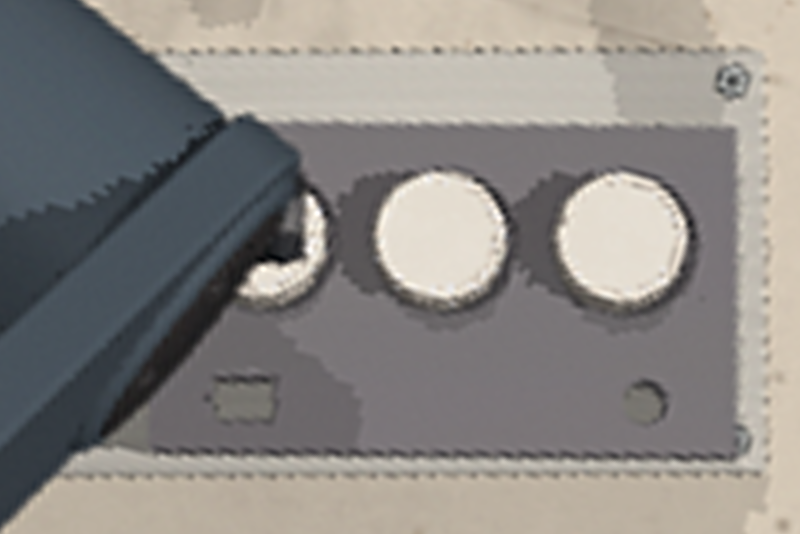

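The rectified top view shows the round hole at (646,402), giving y = −63.8, and the tray's right edge at column 738. The tray slid 9 mm because the finger backs are thicker than the tips (effective half-thickness 11.8 mm). It is now at y of about −3.5, so I go round to the right end and push back +3.5.

```bash
python3 -m crank '[{"dp":[0,0.02,0],"delta_rot":[0,0,0],"fingers":-1},{"dp":[0,0.01,-0.03],"delta_rot":[0,0,0],"fingers":-1},{"dp":[0,0,-0.05],"delta_rot":[0,0,0],"fingers":-1},{"dp":[0,0,-0.05],"delta_rot":[0,0,0],"fingers":-1},{"dp":[0,-0.075,0],"delta_rot":[0,0,0],"fingers":-1},{"dp":[0,-0.075,0],"delta_rot":[0,0,0],"fingers":-1},{"dp":[0,-0.075,0],"delta_rot":[0,0,0],"fingers":-1},{"dp":[0,-0.075,0],"delta_rot":[0,0,0],"fingers":-1},{"dp":[0,-0.075,0],"delta_rot":[0,0,0],"fingers":-1},{"dp":[0,-0.075,0],"delta_rot":[0,0,0],"fingers":-1},{"dp":[0,0,0],"delta_rot":[0,0,0],"fingers":-1},{"dp":[0,0,0],"delta_rot":[0,0,0],"fingers":-1}]'
python3 -m crank '[{"dp":[0,0,0],"delta_rot":[0,0,0],"fingers":-1},{"dp":[0,0,0],"delta_rot":[0,0,0],"fingers":-1}]'
python3 - <<'E'
from tray import *
tip()
p,d=manip.snapshot('top'); np.save('t3p.npy',p)
def rect(p,name,z=.035,s=.3):
    gx=np.arange(75,-85,-s); gy=np.arange(130,-110,-s)
    X,Y=np.meshgrid(gx,gy,indexing='ij'); W=np.stack([X,Y],-1)/1000@RM.T+T
    uv=proj('top',np.concatenate([W,0*X[...,None]+z],-1).reshape(-1,3)).reshape(X.shape+(2,)).astype(np.float32)
    im=cv2.remap(p,uv,None,cv2.INTER_CUBIC); g=cv2.cvtColor(im,cv2.COLOR_RGB2GRAY); return g
# hole shift relative to the first picture and t2 by template matching
g0=rect(np.load('top0p.npy'),0); g2=rect(np.load('t2p.npy'),0); g3=rect(p,0)
np.savez('rect0.npz',g0=g0)
for nm,g in (('t2',g2),('t3',g3)):
  for lab,(y,x) in dict(round=(-54.7,-45.3),slot=(65.2,-44.2)).items():
    c=int((130-y)/.3); r=int((75-x)/.3); w=34
    t=g0[r-w:r+w,c-w:c+w]; m=cv2.matchTemplate(g[r-90:r+90,c-90:min(c+90,800)],t,cv2.TM_CCOEFF_NORMED); _,v,_,l=cv2.minMaxLoc(m)
    print(nm,lab,round(v,2),'dy',-.3*(l[0]+w-90),'dx',-.3*(l[1]+w-90))
E
```

```text
t: 5.58
tcp_pos: [0.5941, -0.324, 0.1597]
tool_rot: [-0.126, 0.992, -0.001, 0.001]
force: [-0.8, 0.4, -0.8]
finger_gap: -0.001
gripper_force: 0.0
t: 5.75
tcp_pos: [0.5932, -0.3197, 0.1594]
tool_rot: [-0.128, 0.992, 0.001, -0.001]
force: [-0.2, 0.3, -0.2]
finger_gap: 0.004
gripper_force: 0.0
t 5.75 TCP st mm [[   4.8 -112.6  159.4]] F st [-0.1  0.3] -0.2 gap 0.0 yaw err -0.0005 zaxis [-0.002  0.001 -1.   ]
t2 round 0.95 dy -9.0 dx -0.8999999999999999
t2 slot 0.82 dy -8.4 dx -0.3
t3 round 0.45 dy 3.5999999999999996 dx -12.9
t3 slot 0.29 dy -1.2 dx -7.5
```

```bash
python3 -m crank '[{"dp":[0,0,0.05],"delta_rot":[0,0,0],"fingers":-1},{"dp":[0,0,0.05],"delta_rot":[0,0,0],"fingers":-1},{"dp":[0,0,0.03],"delta_rot":[0,0,0],"fingers":-1},{"dp":[0,0.006,0],"delta_rot":[0,0,0],"fingers":-1},{"dp":[0,0.006,0],"delta_rot":[0,0,0],"fingers":-1},{"dp":[0,0.002,0],"delta_rot":[0,0,0],"fingers":-1},{"dp":[0,0.002,0],"delta_rot":[0,0,0],"fingers":-1},{"dp":[0,0.002,0],"delta_rot":[0,0,0],"fingers":-1},{"dp":[0,0.002,0],"delta_rot":[0,0,0],"fingers":-1},{"dp":[0,0.002,0],"delta_rot":[0,0,0],"fingers":-1},{"dp":[0,0,0],"delta_rot":[0,0,0],"fingers":-1},{"dp":[0,0,0],"delta_rot":[0,0,0],"fingers":-1}]'
python3 -c "
from tray import *
tip()"
```

```text
t: 6.8
tcp_pos: [0.5917, -0.3115, 0.0958]
tool_rot: [-0.127, 0.992, -0.001, 0.001]
force: [1.3, -1.3, 2.2]
finger_gap: 0.0
gripper_force: 1.2
t 6.8 TCP st mm [[   5.4 -104.3   95.8]] F st [ 0.9 -1.6] 2.2 gap 0.0 yaw err -0.0018 zaxis [ 0.002 -0.002 -1.   ]
```

```bash
python3 -m crank '[{"dp":[0,0.002,0],"delta_rot":[0,0,0],"fingers":-1},{"dp":[0,0.002,0],"delta_rot":[0,0,0],"fingers":-1},{"dp":[0,0.001,0],"delta_rot":[0,0,0],"fingers":-1},{"dp":[0,0,0],"delta_rot":[0,0,0],"fingers":-1},{"dp":[0,0,0],"delta_rot":[0,0,0],"fingers":-1},{"dp":[0,0,0],"delta_rot":[0,0,0],"fingers":-1}]'
python3 -c "
from tray import *
tip()"
```

```text
t: 7.3
tcp_pos: [0.5912, -0.3091, 0.0956]
tool_rot: [-0.127, 0.992, -0.001, 0.001]
force: [2.1, -4.7, 4.6]
finger_gap: -0.004
gripper_force: 3.3
t 7.3 TCP st mm [[   5.6 -101.8   95.6]] F st [ 0.9 -5.1] 4.6 gap -0.0 yaw err -0.0017 zaxis [ 0.002 -0.002 -1.   ]
```

```bash
python3 -m crank '[{"dp":[0,0.002,0],"delta_rot":[0,0,0],"fingers":-1},{"dp":[0,0.002,0],"delta_rot":[0,0,0],"fingers":-1},{"dp":[0,0,0],"delta_rot":[0,0,0],"fingers":-1},{"dp":[0,0,0],"delta_rot":[0,0,0],"fingers":-1}]'
python3 -c "
from tray import *
tip()"
```

```text
t: 7.63
tcp_pos: [0.5905, -0.3068, 0.0956]
tool_rot: [-0.127, 0.992, -0.001, 0.001]
force: [2.2, -3.8, 6.2]
finger_gap: -0.003
gripper_force: 3.1
t 7.63 TCP st mm [[  5.5 -99.5  95.6]] F st [ 1.2 -4.3] 6.2 gap -0.0 yaw err -0.0017 zaxis [ 0.002 -0.001 -1.   ]
```

```bash
python3 -m crank '[{"dp":[0,-0.03,0],"delta_rot":[0,0,0],"fingers":-1},{"dp":[0,0,-0.06],"delta_rot":[0,0,0],"fingers":-1},{"dp":[0,0,-0.06],"delta_rot":[0,0,0],"fingers":-1},{"dp":[0.04,0.065,-0.02],"delta_rot":[0,0,0],"fingers":-1},{"dp":[0.045,0.065,-0.02],"delta_rot":[0,0,0],"fingers":1},{"dp":[0.045,0.065,-0.02],"delta_rot":[0,0,0],"fingers":1},{"dp":[0.045,0.065,-0.02],"delta_rot":[0,0,0],"fingers":1},{"dp":[0,0,0],"delta_rot":[0,0,0],"fingers":1},{"dp":[0,0,0],"delta_rot":[0,0,0],"fingers":1},{"dp":[0,0,0],"delta_rot":[0,0,0],"fingers":1},{"dp":[0,0,0],"delta_rot":[0,0,0],"fingers":1},{"dp":[0,0,0],"delta_rot":[0,0,0],"fingers":1}]'
python3 - <<'E'
from tray import *
tip()
p,d=manip.snapshot('wrist'); cv2.imwrite('pics/w4.png',p[:,:,::-1]); tip()
E
```

```text
t: 8.63
tcp_pos: [0.4771, -0.2178, 0.1944]
tool_rot: [-0.127, 0.992, 0.0, -0.0]
force: [0.5, -0.3, -0.5]
finger_gap: 0.995
gripper_force: 0.0
t 8.63 TCP st mm [[-81.7  15.5 194.4]] F st [ 0.4 -0.4] -0.5 gap 1.0 yaw err -0.0019 zaxis [-0.  0. -1.]
t 8.68 TCP st mm [[-81.8  15.5 194.4]] F st [0.9 0.3] -0.6 gap 1.0 yaw err -0.0019 zaxis [-0.  0. -1.]
```

View pics/w4.png

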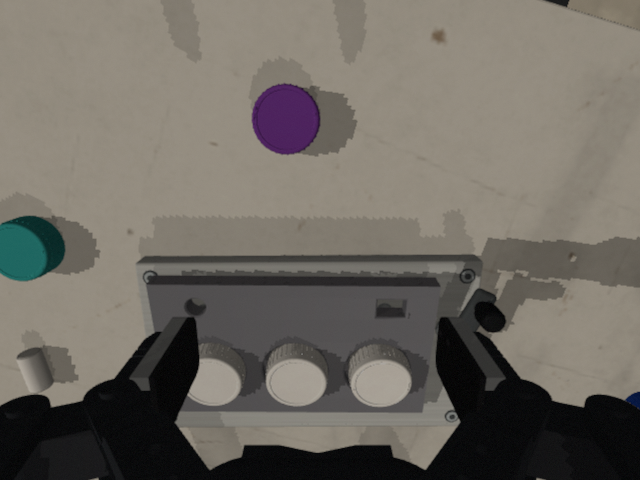

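```bash
python3 - <<'E'
from tray import *
f=lambda uv,z: st(onplane('wrist',uv,np.array([0,0,1.]),z)).round(1)
print('st near corners',f([(138,262),(480,259)],.016))
print('holes top',f([(391,308),(196,306)],.0372))
print('tray near top corners',f([(149,280),(438,280)],.039))
E
```

```text
st near corners [[ -68.1 -100.1   16. ]
 [ -69.7  120.2   16. ]]
holes top [[-45.5  60.5  37.2]
 [-47.2 -58.6  37.2]]
tray near top corners [[-65.1 -84.4  39. ]
 [-64.7  87.1  39. ]]
```

The tray is within about 1 mm in y: slot at (391,308), round hole at (196,306). Next I lower the open fingers on the robot side and push +x with both tips, which also squares the yaw.

```bash
python3 -m crank '[{"dp":[0,-0.031,0.06],"delta_rot":[0,0,0],"fingers":1},{"dp":[0,0,0.06],"delta_rot":[0,0,0],"fingers":1},{"dp":[0,0,0.06],"delta_rot":[0,0,0],"fingers":1},{"dp":[0,0,0.038],"delta_rot":[0,0,0],"fingers":1},{"dp":[0,0,0],"delta_rot":[0,0,0],"fingers":1},{"dp":[0,0,0],"delta_rot":[0,0,0],"fingers":1},{"dp":[-0.005,0,0],"delta_rot":[0,0,0],"fingers":1},{"dp":[-0.005,0,0],"delta_rot":[0,0,0],"fingers":1},{"dp":[-0.004,0,0],"delta_rot":[0,0,0],"fingers":1},{"dp":[-0.004,0,0],"delta_rot":[0,0,0],"fingers":1},{"dp":[0,0,0],"delta_rot":[0,0,0],"fingers":1},{"dp":[0,0,0],"delta_rot":[0,0,0],"fingers":1}]'
python3 -c "
from tray import *
tip()"
```

```text
t: 9.68
tcp_pos: [0.4893, -0.2299, 0.0866]
tool_rot: [-0.127, 0.992, -0.0, 0.0]
force: [0.2, 0.6, 0.6]
finger_gap: 0.997
gripper_force: 0.0
t 9.68 TCP st mm [[-73.    0.6  86.6]] F st [0.3 0.6] 0.6 gap 1.0 yaw err -0.0012 zaxis [ 0.001 -0.001 -1.   ]
```

```bash
python3 -m crank '[{"dp":[0,0,0.006],"delta_rot":[0,0,0],"fingers":1},{"dp":[-0.003,0,0],"delta_rot":[0,0,0],"fingers":1},{"dp":[-0.003,0,0],"delta_rot":[0,0,0],"fingers":1},{"dp":[-0.003,0,0],"delta_rot":[0,0,0],"fingers":1},{"dp":[-0.002,0,0],"delta_rot":[0,0,0],"fingers":1},{"dp":[-0.002,0,0],"delta_rot":[0,0,0],"fingers":1},{"dp":[0,0,0],"delta_rot":[0,0,0],"fingers":1},{"dp":[0,0,0],"delta_rot":[0,0,0],"fingers":1}]'
python3 -c "
from tray import *
tip()"
python3 -m crank '[{"dp":[-0.002,0,0],"delta_rot":[0,0,0],"fingers":1},{"dp":[-0.002,0,0],"delta_rot":[0,0,0],"fingers":1},{"dp":[0,0,0],"delta_rot":[0,0,0],"fingers":1},{"dp":[0,0,0],"delta_rot":[0,0,0],"fingers":1}]'
python3 -c "
from tray import *
tip()"
```

```text
t: 10.35
tcp_pos: [0.4952, -0.2281, 0.0829]
tool_rot: [-0.127, 0.992, 0.0, -0.0]
force: [-0.9, -0.5, -0.5]
finger_gap: 0.996
gripper_force: 0.4
t 10.35 TCP st mm [[-66.8   0.8  82.9]] F st [-1.  -0.2] -0.5 gap 1.0 yaw err -0.0014 zaxis [-0.  0. -1.]
t: 10.68
tcp_pos: [0.4977, -0.228, 0.0831]
tool_rot: [-0.127, 0.992, -0.0, 0.001]
force: [0.1, -0.6, 0.6]
finger_gap: 0.997
gripper_force: 0.0
t 10.68 TCP st mm [[-64.3   0.4  83.1]] F st [-0.1 -0.6] 0.6 gap 1.0 yaw err -0.0017 zaxis [ 0.001 -0.001 -1.   ]
```

```bash
for i in 1; do :; done; python3 -m crank '[{"dp":[-0.002,0,0],"delta_rot":[0,0,0],"fingers":1},{"dp":[-0.002,0,0],"delta_rot":[0,0,0],"fingers":1},{"dp":[0,0,0],"delta_rot":[0,0,0],"fingers":1},{"dp":[0,0,0],"delta_rot":[0,0,0],"fingers":1}]'
python3 - <<'E'
from tray import *
tip()
p,d=manip.snapshot('wrist'); np.save('w5p.npy',p); P=st(cloud('wrist',d).reshape(-1,3)).reshape(480,640,3)
cv2.imwrite('pics/w5.png',p[:,:,::-1])
E
```

```text
t: 11.02
tcp_pos: [0.4993, -0.2273, 0.083]
tool_rot: [-0.127, 0.992, -0.0, 0.0]
force: [-0.3, 0.4, 0.1]
finger_gap: 1.003
gripper_force: 0.0
t 11.02 TCP st mm [[-62.6   0.6  83. ]] F st [-0.1  0.5] 0.1 gap 1.0 yaw err -0.0015 zaxis [ 0. -0. -1.]
```

View pics/w5.png

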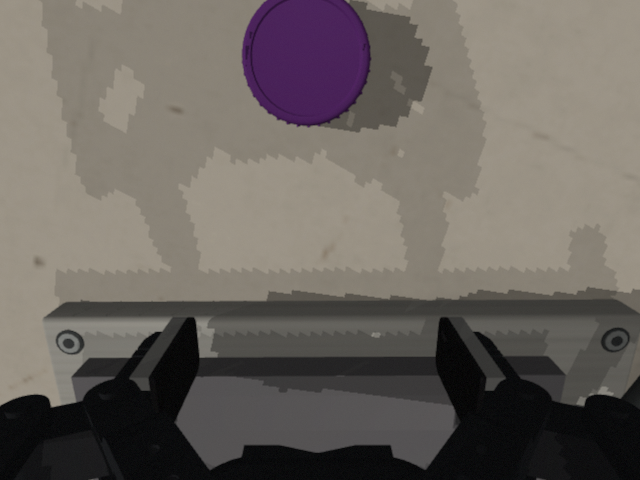

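The tray's near side wall spans rows 358 to 376, between the fingers at (180,340) and (460,340), and the purple lookalike is untouched at (306,60). I'll check the geometry of this edge to see whether the tray has dropped.

```bash
python3 - <<'E'
from tray import *
f=lambda uv,z: st(onplane('wrist',uv,np.array([0,0,1.]),z)).round(1)
print('bottom edge @16',f([(210,358),(430,358)],.016),'top edge @28',f([(210,376),(430,376)],.028))
print('corners bottom @16',f([(88,360),(553,359)],.016),' top@28',f([(76,377),(563,374)],.028))
print('st edge',f([(60,318),(300,318),(600,316)],.016))
p,d=manip.snapshot('wrist'); P=st(cloud('wrist',d).reshape(-1,3)).reshape(480,640,3)
for uv in [(250,385),(300,400),(350,385),(300,435),(420,390),(300,345)]: print(uv,P[uv[1],uv[0]].round(1))
p,d=manip.snapshot('top'); P=st(cloud('top',d).reshape(-1,3)).reshape(480,640,3)
s=(abs(P[...,0]-46)<2.5)&(abs(P[...,1])<85)&(P[...,2]<45); print('top far strip z',np.median(P[s][:,2]), s.sum())
E
```

```text
bottom edge @16 [[-50.3 -40.7  16. ]
 [-50.2  43.9  16. ]] top edge @28 [[-50.8 -37.7  28. ]
 [-50.6  40.8  28. ]]
corners bottom @16 [[-49.5 -87.9  16. ]
 [-49.7  91.4  16. ]]  top@28 [[-50.4 -85.6  28. ]
 [-51.4  88.1  28. ]]
st edge [[-67.5 -95.2  16. ]
 [-67.4  -5.9  16. ]
 [-68.  105.7  16. ]]
(250, 385) [-47.2 -23.6  28.1]
(300, 400) [-41.3  -5.7  28.9]
(350, 385) [-47.5  12.3  28.7]
(300, 435) [-25.5  -5.9  28.6]
(420, 390) [-44.7  37.7  27.8]
(300, 345) [-56.1  -6.   16.1]
top far strip z 29.002760500907776 279
```

The tray is seated: the near edge is at x = −50.3, its top is at 28 to 29 mm both near and far, and y is about 0 to 1. Next is the retainer. I retract, close, and come down outside the knob.

```bash
python3 -m crank '[{"dp":[0.016,0,0],"delta_rot":[0,0,0],"fingers":1},{"dp":[0.016,0,0],"delta_rot":[0,0,0],"fingers":1},{"dp":[0,0,-0.06],"delta_rot":[0,0,0],"fingers":1},{"dp":[0,0,-0.065],"delta_rot":[0,0,0],"fingers":-1},{"dp":[-0.016,0.07,0],"delta_rot":[0,0,0],"fingers":-1},{"dp":[-0.016,0.07,0],"delta_rot":[0,0,0],"fingers":-1},{"dp":[-0.016,0.07,0],"delta_rot":[0,0,0],"fingers":-1},{"dp":[-0.016,0.074,0],"delta_rot":[0,0,0],"fingers":-1},{"dp":[0,0,0],"delta_rot":[0,0,0],"fingers":-1},{"dp":[0,0,0],"delta_rot":[0,0,0],"fingers":-1},{"dp":[0,0,0],"delta_rot":[0,0,0],"fingers":-1},{"dp":[0,0,0],"delta_rot":[0,0,0],"fingers":-1}]'
python3 - <<'E'
from tray import *
tip()
p,d=manip.snapshot('wrist'); cv2.imwrite('pics/w6.png',p[:,:,::-1]); tip()
E
```

```text
t: 12.17
tcp_pos: [0.4791, -0.0871, 0.1455]
tool_rot: [-0.126, 0.992, -0.0, 0.0]
force: [0.3, -0.5, -1.1]
finger_gap: -0.004
gripper_force: 0.0
t 12.17 TCP st mm [[-46.6 141.4 145.5]] F st [ 0.2 -0.6] -1.1 gap -0.0 yaw err -0.0029 zaxis [ 0.001 -0.001 -1.   ]
t 12.22 TCP st mm [[-46.6 141.2 145.4]] F st [-0.   0.1] -0.5 gap -0.0 yaw err -0.0035 zaxis [ 0.001 -0.001 -1.   ]
```

View pics/w6.png

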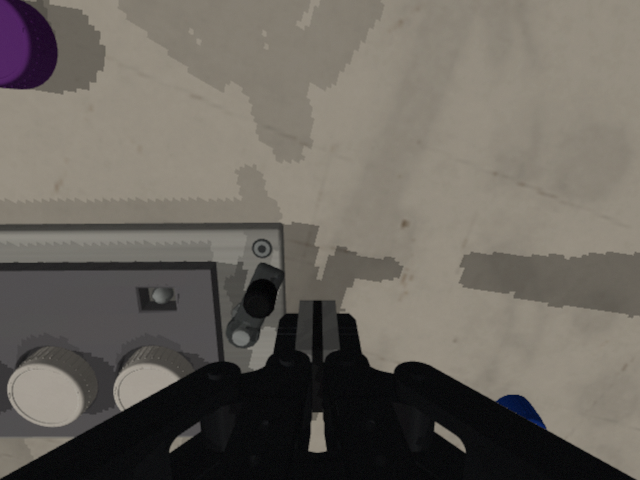

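The pin shows in the slot at (163,296), so the tray is seated. The knob is at (260,296) with the closed tips beside it at (317,302). Now I lower and push −y.

```bash
python3 -m crank '[{"dp":[0,0,0.032],"delta_rot":[0,0,0],"fingers":-1},{"dp":[0,0,0.03],"delta_rot":[0,0,0],"fingers":-1},{"dp":[0,0,0],"delta_rot":[0,0,0],"fingers":-1},{"dp":[0,-0.008,0],"delta_rot":[0,0,0],"fingers":-1},{"dp":[0,-0.008,0],"delta_rot":[0,0,0],"fingers":-1},{"dp":[0,-0.008,0],"delta_rot":[0,0,0],"fingers":-1},{"dp":[0,-0.008,0],"delta_rot":[0,0,0],"fingers":-1},{"dp":[0,0,0],"delta_rot":[0,0,0],"fingers":-1}]'
python3 -c "
from tray import *
tip()"
python3 -m crank '[{"dp":[0,-0.008,0],"delta_rot":[0,0,0],"fingers":-1},{"dp":[0,-0.008,0],"delta_rot":[0,0,0],"fingers":-1},{"dp":[0,-0.008,0],"delta_rot":[0,0,0],"fingers":-1},{"dp":[0,-0.008,0],"delta_rot":[0,0,0],"fingers":-1},{"dp":[0,-0.008,0],"delta_rot":[0,0,0],"fingers":-1},{"dp":[0,0,0],"delta_rot":[0,0,0],"fingers":-1},{"dp":[0,0,0],"delta_rot":[0,0,0],"fingers":-1}]'
python3 -c "
from tray import *
tip()"
```

```text
t: 12.88
tcp_pos: [0.4833, -0.1023, 0.1149]
tool_rot: [-0.127, 0.992, -0.0, 0.001]
force: [-0.2, 0.6, 0.2]
finger_gap: -0.003
gripper_force: 0.4
t 12.88 TCP st mm [[-46.4 125.6 114.9]] F st [0.  0.6] 0.2 gap -0.0 yaw err -0.0025 zaxis [ 0.002 -0.001 -1.   ]
t: 13.47
tcp_pos: [0.4883, -0.1212, 0.1145]
tool_rot: [-0.127, 0.992, -0.001, 0.0]
force: [-0.2, 1.7, 0.1]
finger_gap: 0.001
gripper_force: 0.0
t 13.47 TCP st mm [[-46.3 106.  114.5]] F st [0.3 1.7] 0.1 gap 0.0 yaw err -0.0016 zaxis [ 0.001 -0.001 -1.   ]
```

```bash
python3 -m crank '[{"dp":[0,-0.006,0],"delta_rot":[0,0,0],"fingers":-1},{"dp":[0,-0.006,0],"delta_rot":[0,0,0],"fingers":-1},{"dp":[0,0.01,0],"delta_rot":[0,0,0],"fingers":-1},{"dp":[0.03,0,0],"delta_rot":[0,0,0],"fingers":-1},{"dp":[0.03,0,0],"delta_rot":[0,0,0],"fingers":-1},{"dp":[0,-0.025,0],"delta_rot":[0,0,0],"fingers":-1},{"dp":[0,-0.025,0],"delta_rot":[0,0,0],"fingers":-1},{"dp":[0,0,0],"delta_rot":[0,0,0],"fingers":-1},{"dp":[0,0,0],"delta_rot":[0,0,0],"fingers":-1},{"dp":[0,0,0],"delta_rot":[0,0,0],"fingers":-1}]'
python3 - <<'E'
from tray import *
tip()
p,d=manip.snapshot('wrist'); P=st(cloud('wrist',d).reshape(-1,3)).reshape(480,640,3)
g=p.max(2); s=(g<45)&(P[...,2]>45)&(P[...,2]<62)&(P[...,0]>-60)&(P[...,0]<0)&(P[...,1]>60)&(P[...,1]<125)&(d>0)
print(s.sum(),np.median(P[s],0),P[s].min(0),P[s].max(0)) if s.any() else print('none')
cv2.imwrite('pics/w7.png',p[:,:,::-1])
E
```

```text
t: 14.3
tcp_pos: [0.4659, -0.1537, 0.1144]
tool_rot: [-0.127, 0.992, -0.0, 0.0]
force: [-1.0, -0.3, -0.1]
finger_gap: 0.002
gripper_force: 0.0
t 14.3 TCP st mm [[-76.2  80.2 114.4]] F st [-1. -0.] -0.1 gap 0.0 yaw err -0.0021 zaxis [ 0.001 -0.    -1.   ]
411 [-39.43263296  80.78511606  57.17715505] [-44.53238334  77.70778348  52.42311035] [-31.64407859  83.48314074  59.36482385]
```

View pics/w7.png

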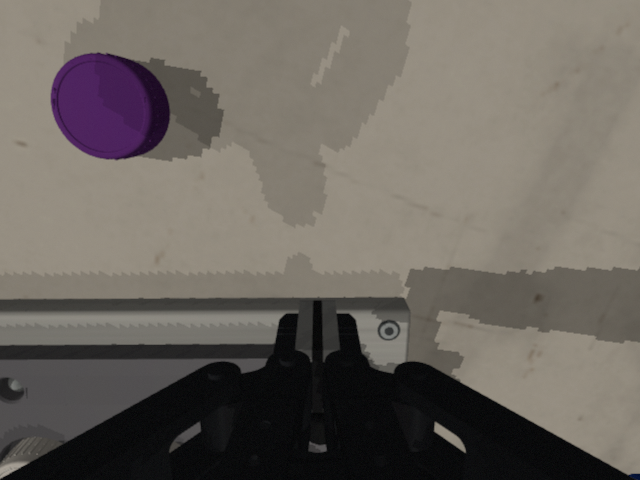

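The fingers hide the knob from view here, but depth puts it at about (−38,82), roughly 1.4 rad. The round pin shows in its hole at (12,388). Now I push +x to the stop.

```bash
python3 -m crank '[{"dp":[-0.016,0,0],"delta_rot":[0,0,0],"fingers":-1},{"dp":[-0.016,0,0],"delta_rot":[0,0,0],"fingers":-1},{"dp":[-0.008,0,0],"delta_rot":[0,0,0],"fingers":-1},{"dp":[-0.008,0,0],"delta_rot":[0,0,0],"fingers":-1},{"dp":[-0.008,0,0],"delta_rot":[0,0,0],"fingers":-1},{"dp":[-0.008,0,0],"delta_rot":[0,0,0],"fingers":-1},{"dp":[-0.006,0,0],"delta_rot":[0,0,0],"fingers":-1},{"dp":[0,0,0],"delta_rot":[0,0,0],"fingers":-1},{"dp":[0,0,0],"delta_rot":[0,0,0],"fingers":-1}]'
python3 -c "
from tray import *
tip()"
python3 -m crank '[{"dp":[-0.003,0,0],"delta_rot":[0,0,0],"fingers":-1},{"dp":[-0.002,0,0],"delta_rot":[0,0,0],"fingers":-1},{"dp":[0,0,0],"delta_rot":[0,0,0],"fingers":-1},{"dp":[0,0,0],"delta_rot":[0,0,0],"fingers":-1}]'
python3 -c "
from tray import *
tip()"
```

```text
t: 15.1
tcp_pos: [0.4995, -0.1442, 0.1144]
tool_rot: [-0.127, 0.992, 0.0, 0.0]
force: [-0.1, 1.1, -0.0]
finger_gap: 0.001
gripper_force: 0.0
t 15.1 TCP st mm [[-41.3  80.9 114.4]] F st [0.1 1.1] -0.0 gap 0.0 yaw err -0.0017 zaxis [ 0.001  0.    -1.   ]
t: 15.43
tcp_pos: [0.5016, -0.1438, 0.1144]
tool_rot: [-0.127, 0.992, 0.0, 0.0]
force: [-1.1, -1.2, 0.3]
finger_gap: -0.003
gripper_force: 0.2
t 15.43 TCP st mm [[-39.2  80.7 114.4]] F st [-1.3 -0.9] 0.3 gap -0.0 yaw err -0.0017 zaxis [ 0.  0. -1.]
```

```bash
python3 -m crank '[{"dp":[-0.002,0,0],"delta_rot":[0,0,0],"fingers":-1},{"dp":[-0.002,0,0],"delta_rot":[0,0,0],"fingers":-1},{"dp":[0,0,0],"delta_rot":[0,0,0],"fingers":-1},{"dp":[0,0,0],"delta_rot":[0,0,0],"fingers":-1}]'
python3 -c "
from tray import *
tip()"
python3 -m crank '[{"dp":[-0.002,0,0],"delta_rot":[0,0,0],"fingers":-1},{"dp":[0,0,0],"delta_rot":[0,0,0],"fingers":-1},{"dp":[0,0,0],"delta_rot":[0,0,0],"fingers":-1}]'
python3 -c "
from tray import *
tip()"
```

```text
t: 15.77
tcp_pos: [0.5032, -0.1435, 0.1144]
tool_rot: [-0.127, 0.992, 0.0, -0.0]
force: [-1.8, -2.4, -0.1]
finger_gap: -0.003
gripper_force: 1.5
t 15.77 TCP st mm [[-37.6  80.7 114.4]] F st [-2.4 -1.9] -0.1 gap -0.0 yaw err -0.0014 zaxis [-0.001 -0.    -1.   ]
t: 16.02
tcp_pos: [0.5035, -0.1434, 0.1144]
tool_rot: [-0.127, 0.992, 0.0, -0.001]
force: [-4.1, -5.3, 2.0]
finger_gap: 0.0
gripper_force: 2.9
t 16.02 TCP st mm [[-37.3  80.7 114.4]] F st [-5.3 -4.1] 2.0 gap 0.0 yaw err -0.0011 zaxis [-0.002 -0.    -1.   ]
```

At x = −37.3 the motion stopped and the force rose to 5 N, so the knob is at x of about −20, on its stop. I retract and check before handing in.

```bash
python3 -m crank '[{"dp":[0.02,0,0],"delta_rot":[0,0,0],"fingers":-1},{"dp":[0.04,0,0],"delta_rot":[0,0,0],"fingers":-1},{"dp":[0,0,-0.06],"delta_rot":[0,0,0],"fingers":-1},{"dp":[0,0,-0.07],"delta_rot":[0,0,0],"fingers":-1},{"dp":[0.04,0.07,-0.02],"delta_rot":[0,0,0],"fingers":-1},{"dp":[0.04,0.07,-0.02],"delta_rot":[0,0,0],"fingers":-1},{"dp":[0,0.07,-0.02],"delta_rot":[0,0,0],"fingers":-1},{"dp":[0,0.07,0],"delta_rot":[0,0,0],"fingers":-1},{"dp":[0,0.07,0],"delta_rot":[0,0,0],"fingers":-1},{"dp":[0,0.07,0],"delta_rot":[0,0,0],"fingers":-1},{"dp":[0,0,0],"delta_rot":[0,0,0],"fingers":-1},{"dp":[0,0,0],"delta_rot":[0,0,0],"fingers":-1}]'
python3 - <<'E'
from tray import *
tip()
p,d=manip.snapshot('top'); Q=cloud('top',d)
gx=np.arange(75,-85,-.3); gy=np.arange(130,-110,-.3)
X,Y=np.meshgrid(gx,gy,indexing='ij'); W=np.stack([X,Y],-1)/1000@RM.T+T
uv=proj('top',np.concatenate([W,0*X[...,None]+.028],-1).reshape(-1,3)).reshape(X.shape+(2,)).astype(np.float32)
cv2.imwrite('pics/end.png',cv2.remap(p,uv,None,cv2.INTER_CUBIC)[:,:,::-1])
E
```

```text
t: 17.02
tcp_pos: [0.3829, 0.0441, 0.2096]
tool_rot: [-0.129, 0.992, 0.0, 0.0]
force: [-0.0, -0.7, 0.4]
finger_gap: 0.003
gripper_force: 0.0
t 17.02 TCP st mm [[-106.4  292.7  209.6]] F st [-0.2 -0.7] 0.4 gap 0.0 yaw err 0.0026 zaxis [ 0.  0. -1.]
```

View pics/end.png

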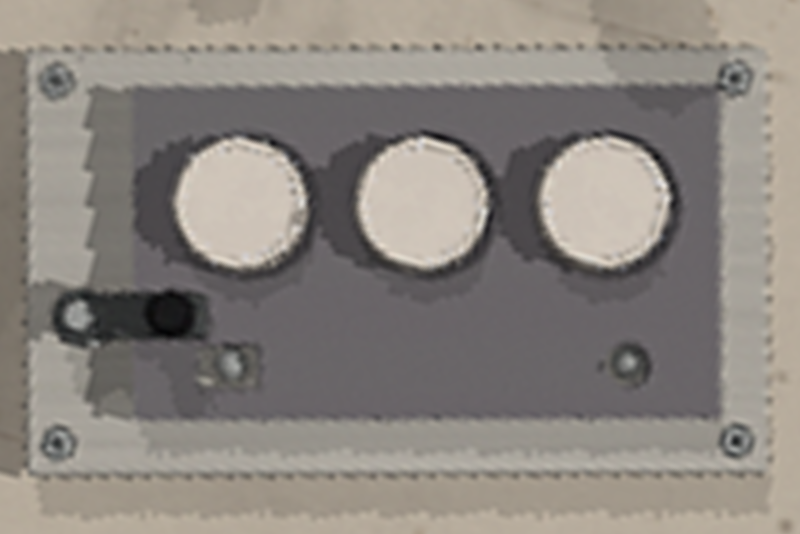

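The tray is flat, with both pins centred in its holes at (233,363) and (629,362), and all three caps are in their pockets. The wing points along −y over the tray, with the hub at (78,315) and the knob at (170,313), and the robot is clear.

```bash
python3 -c "
from station import manip
print(manip.sign_off())"
```

```text
the job is handed in; nothing more can be done
None
```

I handed the job in at about 17 s: the final picture shows the tray flat over both pins with all three caps in their pockets and the retainer against its stop, though the hand-in returned no verdict; I steered clear of the tube, roller and bottle but took no final measurement of them.

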